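# Shear the top tile off the stack against the stop and load a soap slice

## Task

Slide the blue tile sideways off the top of the stack, without lifting it or disturbing the white tiles under it, onto the metal deck beside it and on until it bears squarely on the stop bar; hold it pressed there with a firm but gentle push for about half a second, without ramming the bar. Then set the lilac soap slice down softly, standing upright, on the middle of the blue tile, and let go. Leave the other things on the table alone.

Things in the scene. Friction and masses are not known exactly. Their poses are not given: they have to be found in the camera images.
- bench: Wooden loading bench, fixed; origin on its underside, z up. Base board 140 (x) mm, y = -145 to +175 mm, 16 mm thick. The tile stack stands on the board about y = +110 mm. Landing deck: metal-topped block 124 mm wide, y = -136 to +44 mm, top at z = 38 mm, 2 mm below the underside of the stack's top tile. The tile slides along the bench's -y. Pose and yaw vary.
- stop_bar: Dark steel bar across the deck, 116 (x) x 24 (y) x 18 mm, two brass screws on it to 26 mm; fixed, parallel to the bench. Origin: centre of its underside, on the deck. Its stop face looks to +y (the stack), 12 mm from the origin. Set at bench y = -87 to -117 mm, varying. Rigid: find contact by feel at 10 mm/s or less, pressing with 3 to 12 N (over 20 N is ramming).
- top_tile_center (a point): Centre (half-way up) of the loose blue tile on top of the stack, 100 x 100 x 12 mm, 2 mm rounded edges, 0.2 to 0.4 kg (1 to 5 N slides it); x, y along its sides, z up. On the stack its underside is at z = 40 mm, on the deck 38 mm. Skewed up to 5 degrees at first; squares up on the stop bar. Too wide to grip across; push its rear (+y) edge face.
- middle_tile_center (a point): Centre of the loose white tile directly under the blue one, same size; its top is 40 mm above the table. Must stay where it is.
- bottom_tile_center (a point): Centre of the loose white tile at the bottom of the stack, same size; on the base board. Must stay where it is.
- soap_center (a point): Centre (half-way up) of the loose rigid lilac soap slice standing on the table to the right of the bench: 25 (x) x 67 (y) x 57 mm high (z up), 0.09 kg. Grip it across its 25 mm thickness (its x axis), from above.
- tape_center (a point): Centre of a loose roll of cream masking tape lying flat, 104 mm across, 24 mm high; bystander.
- copper_jar_center (a point): Centre of a loose small white jar with a copper band, 47 mm across and high; bystander.
- pen_center (a point): Centre of a loose red marker pen lying down, 18 x 136 (y) x 18 mm; bystander to the right of the bench, before the soap cutter.
There are look-alikes about, which are no part of the job. What is meant by the part that bears soap_center is not black, and is the smaller of those in its own colour. Of the things that look like the part that bears top_tile_center, the smaller one is meant.

How it is judged:
By the outcome, as a careful person would: the job done as asked, in the order asked, and still so for the second after the job is handed in, with the robot touching nothing.
It also fails if it takes over 67 s, if anything falls off the work surface, if the arm or the gripper's body presses on something with over 40 N, if the wrist force passes 120 N, or if a joint passes its speed limit or range.

## Robot

A 7-joint arm with a two-finger parallel gripper is mounted at the origin on a cart in front of the work surface, level with it; the furniture and walls round the work are solid. World frame = base frame: x ahead of the robot, y to its left, z up, the work surface at z = 0. Lengths are in mm, angles in rad, forces in N, time in s.
With the tool pointing down it reaches from about 350 to 900 mm from the base axis. Payload 7.2 kg.
Tool frame: the origin (TCP) lies midway between the tips of the shut fingers; the grasp point (between the pads) lies 19 mm behind it; z points along the fingers, y is the line along which they close (so a half turn about z gives the same grasp; the last joint's range is limited). The gripper opens to 85 mm and grips with 20 to 120 N. Pads are 22 mm wide; open, the fingers measure 114 mm over their backs; the gripper's body (76 mm by 85 mm) begins 54 mm behind the grasp point. The pads swing forward as they close: fully open they stand 13 mm farther back than shut.
Start: joints at [1.161, 0.411, -0.013, 1.596, 0.006, 1.134, -0.082], TCP at [209.478, -588.854, 194.497] pointing down, gripper open.
Joint ranges: [-2.95, 2.95], [-0.29, 1.99], [-1.47, 1.44], [0.14, 2.54], [-1.03, 4.17], [0.13, 1.85], [-2.86, 2.86]. Speed limits (rad/s): [2.39, 2.39, 3.01, 3.01, 3.14, 3.14, 3.14].

## Interface

Orientations are given as a rotation vector (axis times angle).
In Python, from bench import manip gives the robot as it stands.
- The arm moves only by the tool apply_moves, never from a script. Its argument "moves" is a list of rows, each a list of 3 entries, a list of its own where there are three numbers: the shift along the world's x, y, z as a fraction of full scale, then the turn about the world's z as a fraction of full scale, then the finger opening in mm, from 0 to 85.4. A call has exactly 5 rows; each row is the pose to reach, as a shift and turn from the pose commanded when the call began, turning the shorter way round; what a row does not reach only later rows make up. Full scale, the value 1, is 12 cm for a shift and 2 pi rad for a turn. A row lasts 1/12 s, in which the tool goes at most 41.7 mm and 7.16 degrees, less where a joint would pass 70% of its speed; a pose out of reach is approached as far as the arm can. A call with a number of a shift or a turn outside -1 to 1 is refused whole. A call with a gripper value outside its range is refused whole. The fingers move at their own pace and stop on an object; the grip force is fixed at half the most. Time passes only in rows, so rows that repeat a pose let the fingers close, or fill a call up. It gives the time, the measured TCP pose, the force, the opening and the grip force at its end, in the units of the state.
- manip.read_state(): the state, without advancing time (a new reading comes with each control period).
- manip.read_camera(name): name is "scene" or "top" or "wrist"; returns the picture (400x640x3 uint8, blue, green, red); there is no depth.
- manip.calibration(name): a dict with "intrinsics" (3x3 intrinsics, pixels), "dist" ([k1, k2, p1, p2, k3] as OpenCV has them; the pictures are not rectified), "cam_to_world" (4x4, takes a point from camera to world coordinates). Camera axes: x right, y down, z forward; pixel columns grow to the right and rows downward; lengths in mm; the calibration is good to about 2 mm. A picture is of the moment at which its call begins: read the wrist's pose just before it. calibration takes no time and is no camera call; for the wrist camera it gives the pose at the moment of the call.
- manip.hand_in(): hands the job in; it is judged then, once.
Trained networks look in the newest picture that a camera, given by its name, has taken for a name from the list of things; names that differ only in an ending like _2 or _b are one class to them, and where a whole thing is asked for, a point or a joint stands for the part that bears it (a point fixed in the world has none). Each returns a list of dicts, best first, with "score" (0 to 1); they miss things now and then, are a little off and sometimes report something else, mostly with a low value. They report only what shows in the picture. A call takes as long as a camera call. They do not tell look-alikes from the thing itself.
- manip.trace(camera, label): "mask" (400x640 bool, what is visible of it) and "bbox" ([centre column, centre row, width, height] in pixels, round what is visible of it).
- manip.tip_of(camera, label): "uv" ([column, row] in pixels: a listed point, or the origin of a listed thing).
The state is a dict: "time_s": time; "joint_positions": joint angles; "joint_vel": joint speeds; "tau": joint torques, N m; "tcp_pos": TCP position; "eef_rot": TCP orientation; "wrist_force": force on the tool from outside, world axes, zero at the start; "moment": the same for the moment, N m; "finger_gap": opening from 0.0 (shut) to 1.0 (fully open); "grasp_force": force on a finger pad.
Only numpy, scipy, OpenCV 4.12 (cv2) and the standard library are available. Lean on these libraries where they do the work, as an engineer would, in place of code of your own. Each camera call takes 0.05 s, during which the arm holds its last target. There are 200 camera calls.

## Working session

There is one attempt and no reset: what is moved stays moved. The work goes in short steps, Python scripts to look and compute and a tool call to move; the robot and the scene stay as the last step left them, time stands still between calls to the robot, and variables do not carry over. Pictures are saved under pics/ and viewed, at most 10 in all, crops included, and the job is handed in when it is done.

Besides the shell and the picture viewer there is one more tool, called after "Emit:" in YAML: its name, and indented under it one key for each argument. apply_moves: Moves the arm, as the interface text tells. Its arguments: {"type":"object","properties":{"moves":{"type":"array","items":{"type":"array"}}},"required":["moves"]}

```bash
mkdir -p pics; cat > h.py <<'E'
import numpy as np, cv2
from bench import manip
def ray(cam,uv):
    c=manip.calibration(cam);K=np.array(c["intrinsics"],float);T=np.array(c["cam_to_world"],float)
    p=cv2.undistortPoints(np.array([[uv]],float),K,np.array(c["dist"],float))[0,0]
    return T[:3,3],T[:3,:3]@np.array([p[0],p[1],1.])
def at_z(cam,uv,z):
    o,d=ray(cam,uv);return o+d*(z-o[2])/d[2]
E
python3 - <<'E'
from h import *
s=manip.read_state();print({k:np.round(v,3) for k,v in s.items()})
for cam in ["top","scene"]:
    im=manip.read_camera(cam);cv2.imwrite(f"pics/{cam}0.png",im)
zs=dict(top_tile_center=46,soap_center=28.5,stop_bar=38,bench=0,tape_center=12,copper_jar_center=23,pen_center=9)
for cam in ["top","scene"]:
  for n,z in zs.items():
    print(cam,n,[(round(r["score"],2),np.round(r["uv"]).tolist(),np.round(at_z(cam,r["uv"],z)[:2],1).tolist()) for r in manip.tip_of(cam,n)])
    if n in("top_tile_center","soap_center","stop_bar"):
      for r in manip.trace(cam,n):
        m=r["mask"].astype(np.uint8);print("  trace",round(r["score"],2),np.round(r["bbox"]),cv2.minAreaRect(cv2.findNonZero(m)))
E
```

```text
{'time_s': np.float64(0.0), 'joint_positions': array([ 1.161,  0.412, -0.013,  1.597,  0.006,  1.134, -0.082]), 'joint_vel': array([-0.   , -0.   , -0.002, -0.002,  0.001, -0.   , -0.002]), 'tau': array([-2.0000e-03, -6.0063e+01,  6.8100e-01, -2.9941e+01,  1.4000e-02,
        1.1000e-02,  0.0000e+00]), 'tcp_pos': array([ 209.257, -588.346,  193.666]), 'eef_rot': array([-3.094e+00, -5.340e-01,  1.000e-03]), 'wrist_force': array([ 0.425, -0.106,  0.062]), 'moment': array([-0.017, -0.046, -0.057]), 'grasp_force': np.float64(0.0), 'finger_gap': np.float64(0.997)}
top top_tile_center [(0.87, [285.0, 222.0], [512.7, 167.1]), (0.78, [195.0, 209.0], [549.9, 482.1])]
  trace 0.94 [196. 209.  46.  43.] ((196.13351440429688, 208.2737579345703), (35.71892166137695, 36.12252426147461), 70.34617614746094)
  trace 0.64 [287. 221.  33.  34.] ((284.888427734375, 221.99053955078125), (28.949783325195312, 29.324134826660156), 73.0724868774414)
top soap_center [(0.94, [429.0, 274.0], [346.1, -341.1]), (0.75, [430.0, 242.0], [457.2, -344.6]), (0.7, [426.0, 210.0], [570.9, -331.7])]
  trace 0.57 [424. 210
[... 1333 characters left out ...]
8.555803298950195), 60.945396423339844)
  trace 0.73 [441. 250.  17.  24.] ((441.85003662109375, 252.95001220703125), (16.76007080078125, 27.195587158203125), 18.434947967529297)
scene stop_bar []
  trace 0.69 [351. 218.   9.  26.] ((348.673095703125, 218.63462829589844), (9.41357421875, 26.475677490234375), 11.309932708740234)
  trace 0.32 [432. 239.  44.  14.] ((434.4793701171875, 237.58721923828125), (48.269901275634766, 5.428763389587402), 13.324532508850098)
scene bench [(0.65, [314.0, 229.0], [556.6, 55.1])]
scene tape_center [(0.87, [346.0, 189.0], [804.5, 69.9])]
scene copper_jar_center [(0.49, [369.0, 199.0], [760.8, -31.7])]
scene pen_center [(0.8, [434.0, 239.0], [660.4, -274.6])]
```

View pics/top0.png

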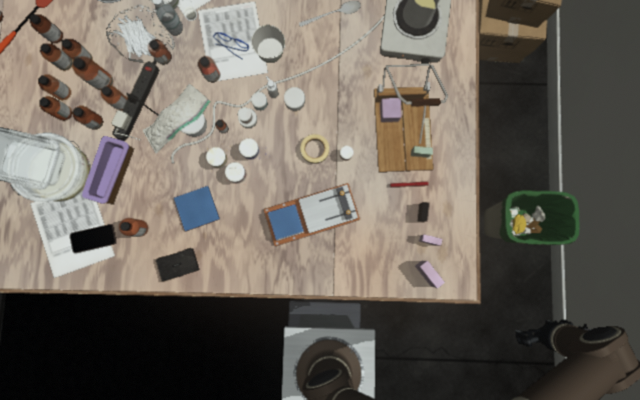

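View pics/scene0.png

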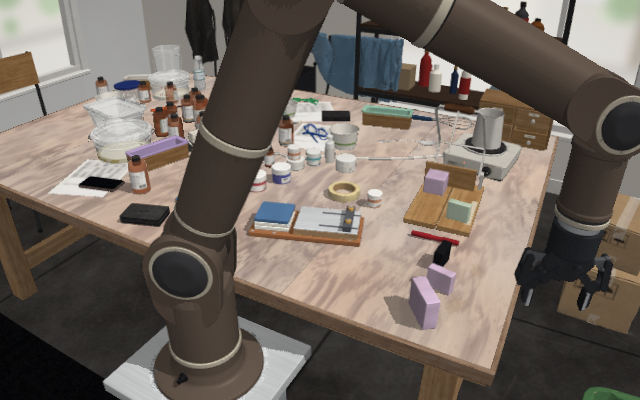

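The top picture shows the bench at about (310,213), with the small blue tile at (285,222) and the stop bar near (345,203). The large blue tile at (196,209) is a look-alike. The small lilac soap is at (431,240), and the larger look-alike is at (431,274). I'm moving over the soap first for a close look on the way.

Emit:
apply_moves:
  moves:
    - [[0.2,0.2,0.1],0.018,40]
    - [[0.4,0.4,0.2],0.036,40]
    - [[0.6,0.6,0.3],0.054,40]
    - [[0.8,0.8,0.4],0.072,40]
    - [[1,1,0.45],0.09,40]

```text
time_s: 1.52
tcp_pos: [330.8, -468.1, 250.2]
eef_rot: [2.818, 1.383, 0.001]
wrist_force: [0.4, 0.2, 0.0]
finger_gap: 0.47
grasp_force: 0.0
```

Emit:
apply_moves:
  moves:
    - [[0.18,0.2,0.05],0.018,40]
    - [[0.36,0.4,0.1],0.036,40]
    - [[0.54,0.6,0.1],0.054,40]
    - [[0.7,0.8,0.1],0.072,40]
    - [[0.8,0.9,0.1],0.08,40]

```text
time_s: 1.93
tcp_pos: [428.0, -357.3, 261.0]
eef_rot: [2.383, 2.047, 0.002]
wrist_force: [0.4, -0.1, 0.1]
finger_gap: 0.473
grasp_force: 0.0
```

```bash
python3 - <<'E'
from h import *
s=manip.read_state();print(s["time_s"],s["tcp_pos"],s["eef_rot"],s["joint_positions"].round(2) if hasattr(s["joint_positions"],"round") else s["joint_positions"])
c=manip.calibration("wrist");T=np.array(c["cam_to_world"]);print(T.round(3),np.array(c["intrinsics"]))
im=manip.read_camera("wrist");cv2.imwrite("pics/w1.png",im)
for r in manip.tip_of("wrist","soap_center"): print(r["score"],r["uv"],at_z("wrist",r["uv"],28.5))
for r in manip.trace("wrist","soap_center"):
    m=r["mask"].astype(np.uint8);print("tr",r["score"],r["bbox"],cv2.minAreaRect(cv2.findNonZero(m)))
E
```

```text
1.9333 [ 427.99473812 -357.28857484  261.01373465] [2.38252784 2.04705826 0.0024363 ] [ 0.88  0.27 -0.34  1.65  0.09  1.24  0.37]
[[ 9.89000e-01 -1.44000e-01 -4.40000e-02  4.40203e+02]
 [-1.51000e-01 -9.41000e-01 -3.04000e-01 -2.78684e+02]
 [ 2.00000e-03  3.08000e-01 -9.52000e-01  4.40561e+02]
 [ 0.00000e+00  0.00000e+00  0.00000e+00  1.00000e+00]] [[304.5738639    0.         317.43087042]
 [  0.         304.5738639  197.16032695]
 [  0.           0.           1.        ]]
0.94 [347.2, 146.2] [ 471.67601883 -345.9142229    28.5       ]
0.94 [258.0, 155.1] [ 350.06081041 -338.98484895   28.5       ]
0.72 [415.4, 112.7] [ 566.16951988 -315.79711647   28.5       ]
tr 0.81 [347.8, 148.3, 25.5, 53.3] ((346.248291015625, 147.35140991210938), (22.96181297302246, 54.417633056640625), 5.355824947357178)
tr 0.72 [256.1, 158.7, 71.5, 72.7] ((255.15443420410156, 157.98934936523438), (29.99298667907715, 84.09225463867188), 41.05481719970703)
tr 0.63 [418.4, 116.6, 62.9, 26.8] ((419.0, 116.5), (23.0, 62.0), 90.0)
```

View pics/w1.png

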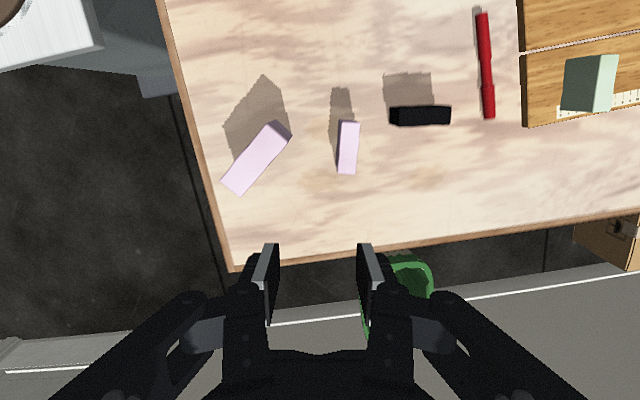

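The wrist view shows the small lilac soap at (347,147) and the big one at (256,158), with the black one at (419,116) and the pen at right. Next I'm moving to view the bench.

Emit:
apply_moves:
  moves:
    - [[0.1,0.2,0.06],0.015,40]
    - [[0.2,0.4,0.12],0.03,40]
    - [[0.3,0.6,0.18],0.045,40]
    - [[0.4,0.8,0.24],0.06,40]
    - [[0.5,1,0.3],0.075,40]

```text
time_s: 2.5
tcp_pos: [484.9, -242.1, 296.7]
eef_rot: [1.853, 2.537, -0.002]
wrist_force: [-0.3, -0.3, 1.2]
finger_gap: 0.465
grasp_force: 0.0
```

Emit:
apply_moves:
  moves:
    - [[0.08,0.2,0],0,40]
    - [[0.16,0.4,0],0,40]
    - [[0.24,0.6,0],0,40]
    - [[0.32,0.8,0],0,40]
    - [[0.4,1,0],0,40]

```text
time_s: 2.92
tcp_pos: [533.4, -122.3, 296.3]
eef_rot: [1.859, 2.533, -0.002]
wrist_force: [-0.2, -0.4, -0.1]
finger_gap: 0.468
grasp_force: 0.0
```

Emit:
apply_moves:
  moves:
    - [[0.08,0.25,0],0,40]
    - [[0.16,0.5,0],0,40]
    - [[0.24,0.7,0],0,40]
    - [[0.3,0.8,0],0,40]
    - [[0.3,0.83,0],0,40]

```text
time_s: 3.33
tcp_pos: [570.4, -20.4, 296.1]
eef_rot: [-1.852, -2.537, -0.001]
wrist_force: [-0.7, -0.4, -0.4]
finger_gap: 0.469
grasp_force: 0.0
```

```bash
cat > look.py <<'E'
from h import *
import sys
s=manip.read_state();print(s["time_s"],np.round(s["tcp_pos"],1),np.round(s["eef_rot"],3),"tool x yaw",2*np.degrees(np.arctan2(s["eef_rot"][1],s["eef_rot"][0])))
im=manip.read_camera("wrist");cv2.imwrite(sys.argv[1],im)
for n,z in [a.split(":") for a in sys.argv[2:]]:
  zc,zt=map(float,z.split(","))
  for r in manip.tip_of("wrist",n)[:2]: print(n,round(r["score"],2),np.round(r["uv"]),at_z("wrist",r["uv"],zc).round(1))
  for r in manip.trace("wrist",n)[:2]:
    b=cv2.boxPoints(cv2.minAreaRect(cv2.findNonZero(r["mask"].astype(np.uint8))))
    w=np.array([at_z("wrist",p,zt)[:2] for p in b])
    print(" tr",round(r["score"],2),"px",b.round().tolist(),"w",w.round(1).tolist(),"c",w.mean(0).round(1),"len/ang",[(round(float(np.hypot(*d)),1),round(float(np.degrees(np.arctan2(d[1],d[0]))),1)) for d in (w[1]-w[0],w[2]-w[1])])
E
python3 look.py pics/w2.png top_tile_center:46,52 stop_bar:38,56 bench:0,38 middle_tile_center:34,40
```

```text
3.3333 [570.4 -20.4 296.1] [-1.852e+00 -2.537e+00 -1.000e-03] tool x yaw -252.26111210196575
top_tile_center 0.7 [322.   6.] [517.6 161.8  46. ]
top_tile_center 0.69 [432. 206.] [758.2 -40.7  46. ]
stop_bar 0.87 [328. 170.] [590.7 -38.5  38. ]
stop_bar 0.68 [324. 299.] [ 655.6 -254.3   38. ]
 tr 0.88 px [[284.0, 164.0], [366.0, 163.0], [366.0, 181.0], [284.0, 183.0]] w [[527.8, -46.2], [636.8, -8.9], [646.8, -34.1], [535.7, -72.1]] c [586.7 -40.3] len/ang [(115.2, 18.9), (27.1, -68.4)]
bench 0.95 [325.  96.] [555.8  58.7   0. ]
 tr 0.6 px [[271.0, 0.0], [375.0, 0.0], [375.0, 193.0], [271.0, 193.0]] w [[453.3, 150.8], [579.5, 191.1], [670.2, -50.3], [520.7, -97.7]] c [555.9  48.5] len/ang [(132.4, 17.7), (257.9, -69.4)]
```

View pics/w2.png

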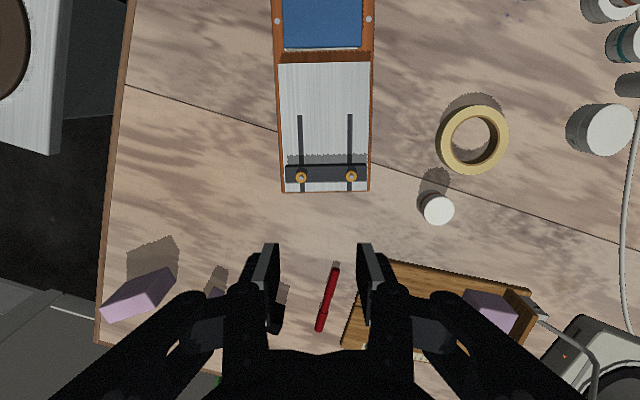

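The wrist view shows the bar at (326,173) and the deck at rows 62-192. The blue tile is cut off at the top at (322,20), so I'm moving further back to see it.

Emit:
apply_moves:
  moves:
    - [[-0.06,0.2,0],0,40]
    - [[-0.13,0.4,0],0,40]
    - [[-0.2,0.6,0],0,40]
    - [[-0.26,0.8,0],0,40]
    - [[-0.33,1,0],0,40]

```text
time_s: 4.2
tcp_pos: [529.5, 99.3, 296.7]
eef_rot: [1.852, 2.537, 0.0]
wrist_force: [1.4, 0.4, 0.0]
finger_gap: 0.47
grasp_force: 0.0
```

```bash
python3 look.py pics/w3.png top_tile_center:46,52 stop_bar:38,56  bench:0,16
python3 - <<'E'
import cv2;im=cv2.imread("pics/w3.png")[0:250,200:450];cv2.imwrite("pics/w3c.png",cv2.resize(im,(600,600),interpolation=2))
E
```

```text
4.2 [529.5  99.3 296.7] [1.852 2.537 0.   ] tool x yaw 107.72234336504178
top_tile_center 0.55 [324. 109.] [517.9 170.   46. ]
 tr 0.69 px [[285.0, 68.0], [361.0, 68.0], [361.0, 146.0], [285.0, 146.0]] w [[454.1, 200.2], [548.0, 230.8], [583.2, 135.4], [482.6, 102.8]] c [517.  167.3] len/ang [(98.7, 18.0), (101.7, -69.7)]
stop_bar 0.84 [326. 248.] [590.3 -37.6  38. ]
 tr 0.61 px [[289.0, 243.0], [356.0, 241.0], [357.0, 260.0], [289.0, 263.0]] w [[529.4, -40.0], [625.9, -5.2], [638.5, -36.5], [539.7, -72.2]] c [583.4 -38.5] len/ang [(102.6, 19.8), (33.7, -68.1)]
bench 0.82 [326. 180.] [558.8  57.5   0. ]
 tr 0.36 px [[289.0, 243.0], [360.0, 241.0], [360.0, 261.0], [289.0, 262.0]] w [[531.3, -59.8], [643.8, -21.2], [657.4, -56.0], [542.2, -95.6]] c [593.7 -58.2] len/ang [(118.9, 18.9), (37.4, -68.6)]
```

View pics/w3c.png

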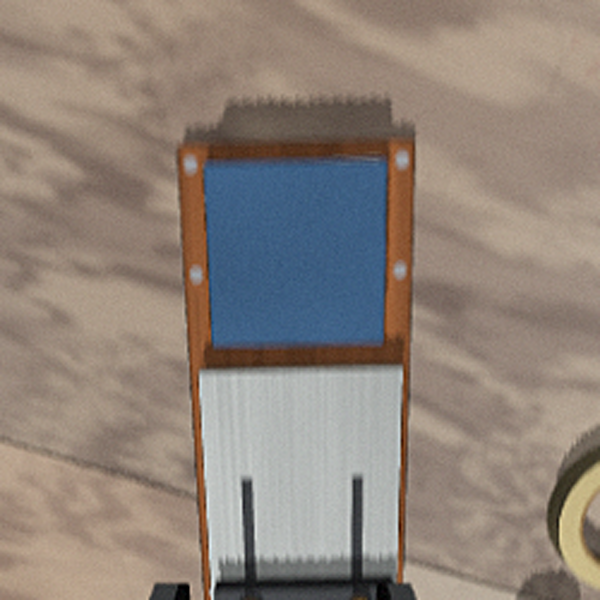

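```bash
python3 - <<'E'
from h import *
f=lambda p,z:at_z("wrist",(p[0]/2.4+200,p[1]/2.4),z)[:2]
def L(a,b,z):
    A,B=f(a,z),f(b,z);d=B-A;print(A.round(1),B.round(1),np.hypot(*d).round(1),np.degrees(np.arctan2(d[1],d[0])).round(2))
L((190,163),(402,159),16);L((196,273),(400,269),16);L((190,163),(196,273),16);L((402,159),(400,269),16);print("deck")
L((200,370),(403,366),38);L((200,370),(206,580),38);L((403,366),(399,580),38);print("tile")
L((213,347),(384,344),52);L((204,161),(387,157),52);L((204,161),(213,347),52);L((387,157),(384,344),52)
E
```

```text
[443.5 196.7] [561.2 236.6] 124.3 18.71
[463.9 137.3] [581.7 177.3] 124.4 18.76
[443.5 196.7] [463.9 137.3] 62.9 -71.0
[561.2 236.6] [581.7 177.3] 62.8 -70.9
deck
[483.6  85. ] [599.5 124.4] 122.4 18.78
[483.6  85. ] [525.2 -48.5] 139.8 -72.72
[599.5 124.4] [647.1  -9.9] 142.5 -70.49
tile
[487.9 103. ] [581.6 134.6] 98.9 18.65
[455.4 198.1] [548.8 230. ] 98.8 18.86
[455.4 198.1] [487.9 103. ] 100.5 -71.1
[548.8 230. ] [581.6 134.6] 100.9 -71.05
```

Emit:
apply_moves:
  moves:
    - [[-0.06,0.2,-0.1],0.003,40]
    - [[-0.12,0.4,-0.2],0.003,40]
    - [[-0.18,0.6,-0.3],0.003,40]
    - [[-0.24,0.8,-0.4],0.003,40]
    - [[-0.29,1,-0.5],0.003,40]

```text
time_s: 4.97
tcp_pos: [495.2, 218.5, 235.9]
eef_rot: [1.83, 2.553, -0.0]
wrist_force: [0.1, 1.1, -0.9]
finger_gap: 0.467
grasp_force: 0.0
```

Emit:
apply_moves:
  moves:
    - [[0,0.07,-0.2],0,40]
    - [[0,0.136,-0.4],0,40]
    - [[0,0.136,-0.6],0,40]
    - [[0,0.136,-0.8],0,40]
    - [[0,0.136,-1],0,40]

```text
time_s: 5.38
tcp_pos: [495.7, 234.1, 115.2]
eef_rot: [1.829, 2.554, -0.0]
wrist_force: [0.5, -0.2, 0.5]
finger_gap: 0.467
grasp_force: 0.0
```

Emit:
apply_moves:
  moves:
    - [[0,0,-0.2],0,40]
    - [[0,0,-0.35],0,40]
    - [[0,0,-0.48],0,40]
    - [[0,0,-0.55],0,40]
    - [[0,0,-0.55],0,40]

```text
time_s: 5.8
tcp_pos: [494.5, 233.5, 48.6]
eef_rot: [-1.828, -2.553, 0.005]
wrist_force: [0.4, -0.2, 0.8]
finger_gap: 0.469
grasp_force: 0.0
```

```bash
python3 look.py pics/w4.png; python3 - <<'E'
from h import *
cv2.imwrite("pics/s4.png",cv2.resize(manip.read_camera("scene")[170:260,230:380],(750,450),interpolation=2))
# project fingertips expected at z TCP
E
```

```text
5.8 [494.5 233.5  48.6] [-1.828 -2.553  0.005] tool x yaw -251.21984280287418
```

View pics/w4.png

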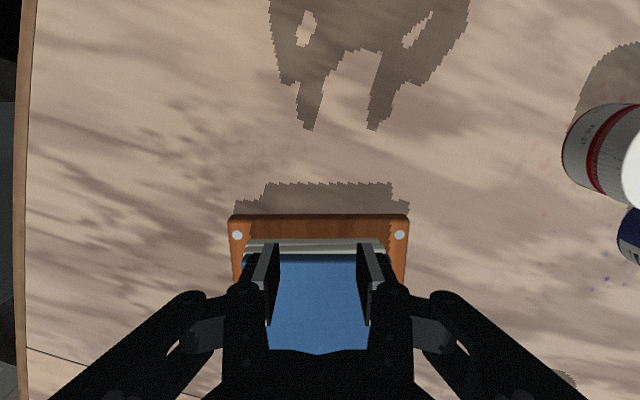

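The fingers straddle the middle of the tile's rear edge, at rows 245-258, with no contact yet. I'm lowering to mid-edge height and starting the push.

Emit:
apply_moves:
  moves:
    - [[0,0,-0.02],0,40]
    - [[0,0,-0.04],0,40]
    - [[0.008,-0.024,-0.04],0,40]
    - [[0.013,-0.04,-0.04],0,40]
    - [[0.018,-0.054,-0.04],0,40]

```text
time_s: 6.32
tcp_pos: [497.5, 228.2, 46.0]
eef_rot: [1.827, 2.555, 0.0]
wrist_force: [-0.5, -0.3, -0.1]
finger_gap: 0.464
grasp_force: 0.0
```

Emit:
apply_moves:
  moves:
    - [[0.005,-0.016,0],0,40]
    - [[0.011,-0.032,0],0,40]
    - [[0.016,-0.047,0],0,40]
    - [[0.021,-0.063,0],0,40]
    - [[0.027,-0.079,0],0,40]

```text
time_s: 6.73
tcp_pos: [500.5, 218.9, 45.7]
eef_rot: [1.827, 2.555, -0.0]
wrist_force: [-0.3, -0.0, -0.5]
finger_gap: 0.47
grasp_force: 0.0
```

Emit:
apply_moves:
  moves:
    - [[0.004,-0.012,-0.01],0,40]
    - [[0.008,-0.024,-0.02],0,40]
    - [[0.012,-0.035,-0.02],0,40]
    - [[0.016,-0.047,-0.02],0,40]
    - [[0.02,-0.059,-0.02],0,40]

```text
time_s: 7.15
tcp_pos: [502.9, 212.0, 43.2]
eef_rot: [-1.827, -2.556, 0.0]
wrist_force: [-0.5, 0.6, 0.9]
finger_gap: 0.472
grasp_force: 0.0
```

Emit:
apply_moves:
  moves:
    - [[0.005,-0.016,0],0,40]
    - [[0.011,-0.032,0],0,40]
    - [[0.016,-0.047,0],0,40]
    - [[0.021,-0.063,0],0,40]
    - [[0.027,-0.079,0],0,40]

```text
time_s: 7.57
tcp_pos: [506.2, 202.3, 43.3]
eef_rot: [1.827, 2.555, 0.0]
wrist_force: [0.3, -0.1, 1.2]
finger_gap: 0.47
grasp_force: 0.0
```

```bash
python3 look.py pics/w5.png top_tile_center:46,52
```

```text
7.5667 [506.2 202.3  43.3] [1.827 2.555 0.   ] tool x yaw 108.86105902943139
top_tile_center 0.71 [314. 283.] [517.1 164.5  46. ]
 tr 0.56 px [[231.0, 345.0], [232.0, 210.0], [395.0, 211.0], [394.0, 346.0]] w [[476.6, 100.8], [453.3, 201.1], [546.2, 232.0], [587.1, 137.2]] c [515.8 167.8] len/ang [(103.0, 103.1), (97.9, 18.4)]
```

View pics/w5.png

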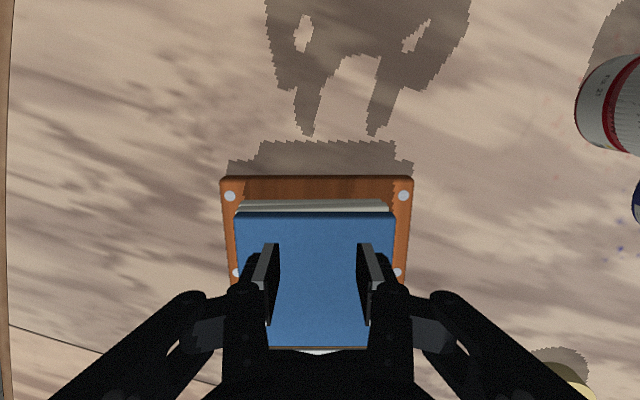

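The view shows the fingertips (272,245) over the blue tile. The tile hasn't moved, and its rear edge is at row 212. When half open, the tips sit farther back than I assumed. I'm backing off and shutting the fingers to compare.

Emit:
apply_moves:
  moves:
    - [[0,0,0.05],0,40]
    - [[0,0,0.12],0,40]
    - [[-0.04,0.11,0.12],0,40]
    - [[-0.08,0.22,0.12],0,40]
    - [[-0.1,0.3,0.12],0,40]

```text
time_s: 8.13
tcp_pos: [494.0, 240.0, 58.8]
eef_rot: [1.827, 2.556, 0.002]
wrist_force: [-0.4, -0.0, -0.0]
finger_gap: 0.467
grasp_force: 0.0
```

Emit:
apply_moves:
  moves:
    - [[0,0,0],0,0]
    - [[0,0,0],0,0]
    - [[0,0,0],0,0]
    - [[0,0,0],0,0]
    - [[0,0,0],0,0]

```text
time_s: 8.55
tcp_pos: [494.4, 237.7, 57.6]
eef_rot: [1.829, 2.554, -0.001]
wrist_force: [0.1, 1.1, 1.3]
finger_gap: 0.002
grasp_force: 0.0
```

```bash
python3 look.py pics/w6.png; python3 - <<'E'
from h import *
c=manip.calibration("wrist");T=np.linalg.inv(np.array(c["cam_to_world"]));s=manip.read_state();t=np.array(s["tcp_pos"])
print("closed gap",s["finger_gap"])
q=lambda p:cv2.projectPoints(np.array([p],float),cv2.Rodrigues(T[:3,:3])[0],T[:3,3],np.array(c["intrinsics"]),np.array(c["dist"]))[0].ravel().round(1)
w=np.array([-.322,.947,0])
for b in(0,10,20,30,40):print(b,q(t+[0,0,b]),q(t+11*w+[0,0,b]))
a=cv2.imread("pics/w6.png")[150:400,220:420];b=cv2.imread("pics/s4.png")
cv2.imwrite("pics/m6.png",np.vstack([cv2.resize(np.hstack([a,cv2.imread("pics/w5.png")[150:400,220:420]]),(480,300)),cv2.resize(b,(480,288))]))
E
```

```text
8.55 [494.4 237.7  57.6] [ 1.829e+00  2.554e+00 -1.000e-03] tool x yaw 108.80558682925647
closed gap -0.0028220880520755565
0 [316.3 228.5] [316.3 212.5]
10 [316.2 235.2] [316.2 218.5]
20 [316.2 242.6] [316.2 225.1]
30 [316.2 250.8] [316.1 232.5]
40 [316.1 260. ] [316.1 240.8]
```

View pics/m6.png

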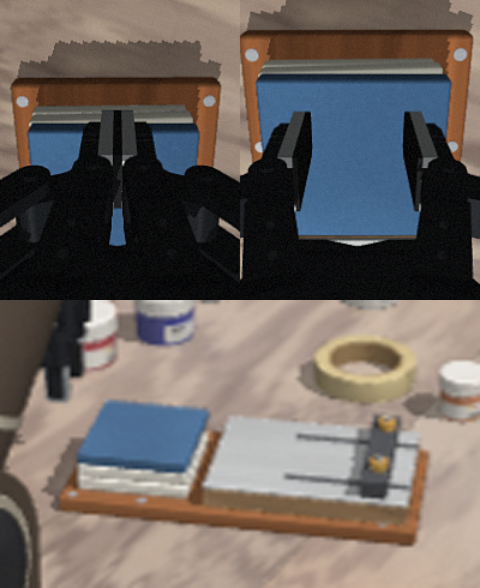

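```bash
python3 - <<'E'
from h import *
c=manip.calibration("scene");T=np.linalg.inv(np.array(c["cam_to_world"]))
q=lambda p:cv2.projectPoints(np.array([p],float),cv2.Rodrigues(T[:3,:3])[0],T[:3,3],np.array(c["intrinsics"]),np.array(c["dist"]))[0].ravel().round(1)
e=np.array([.947,.322,0])*25
for z in(48,58,68,78,88):print(z,q(np.array([494.5,233.5,z])-e),q(np.array([494.5,233.5,z])+e))
c=manip.calibration("wrist")
# fingertip from tile-top occlusion ; ray of observed closed tip
s=manip.read_state();t=np.array(s["tcp_pos"]);o,d=ray("wrist",(316,242));w=np.array([-.322,.947,0])
for h in(0,5,10,15,20,30,40):
  p=o+d*(t[2]+h-o[2])/d[2];print(h,"offset along tool x",((p-t)@w).round(1))
E
```

```text
48 [248.1 213.7] [252.9 205.2]
58 [247.9 210.8] [252.7 202.3]
68 [247.7 207.8] [252.5 199.4]
78 [247.5 204.8] [252.3 196.4]
88 [247.3 201.8] [252.1 193.5]
0 offset along tool x -9.6
5 offset along tool x -7.1
10 offset along tool x -4.6
15 offset along tool x -2.1
20 offset along tool x 0.4
30 offset along tool x 5.3
40 offset along tool x 10.3
```

Both cameras suggest the tips sit well behind the reported TCP. I'll check this by feel, lowering onto the bare table behind the bench with the pushing opening.

Emit:
apply_moves:
  moves:
    - [[-0.03,0.08,0],0,40]
    - [[-0.055,0.16,0],0,40]
    - [[-0.055,0.16,-0.12],0,40]
    - [[-0.055,0.16,-0.26],0,40]
    - [[-0.055,0.16,-0.34],0,40]

```text
time_s: 9.02
tcp_pos: [486.5, 258.8, 15.7]
eef_rot: [-1.825, -2.556, 0.001]
wrist_force: [-1.0, 0.1, 0.3]
finger_gap: 0.467
grasp_force: 0.0
```

```bash
python3 - <<'E'
from h import *
s=manip.read_state();print(s["tcp_pos"],s["wrist_force"],s["finger_gap"])
cv2.imwrite("pics/s7.png",np.hstack([cv2.resize(manip.read_camera("scene")[160:260,210:310],(400,400),interpolation=2),cv2.resize(manip.read_camera("wrist")[150:350,220:420],(400,400),interpolation=2)]))
E
```

```text
[486.47733089 258.81783878  15.7388608 ] [-1.00374944  0.10582738  0.34231129] 0.46744659856540827
```

View pics/s7.png

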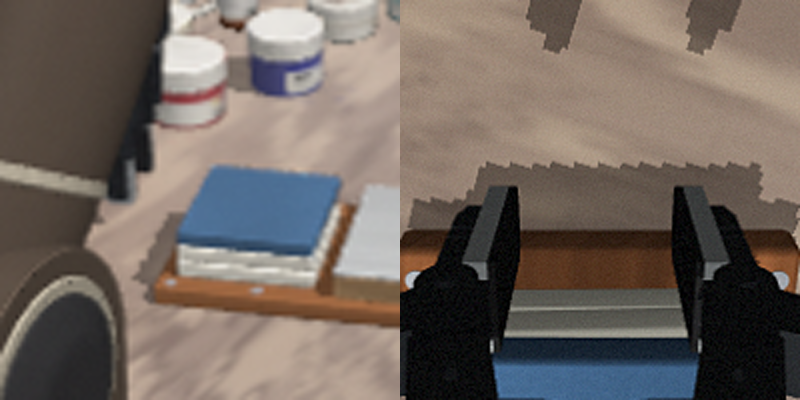

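The shadow and both views agree that the tips are still about 50 mm above the table at TCP z = 16. I'll keep feeling downwards.

Emit:
apply_moves:
  moves:
    - [[0,0,-0.05],0,40]
    - [[0,0,-0.1],0,40]
    - [[0,0,-0.15],0,40]
    - [[0,0,-0.2],0,40]
    - [[0,0,-0.22],0,40]

```text
time_s: 9.53
tcp_pos: [487.3, 257.4, -10.3]
eef_rot: [-1.827, -2.555, 0.001]
wrist_force: [-0.0, -0.4, -0.4]
finger_gap: 0.474
grasp_force: 0.0
```

Emit:
apply_moves:
  moves:
    - [[0,0,-0.02],0,40]
    - [[0,0,-0.04],0,40]
    - [[0,0,-0.06],0,40]
    - [[0,0,-0.08],0,40]
    - [[0,0,-0.1],0,40]

```text
time_s: 9.95
tcp_pos: [487.6, 257.8, -21.6]
eef_rot: [1.827, 2.555, 0.0]
wrist_force: [0.6, -0.4, -0.5]
finger_gap: 0.47
grasp_force: 0.0
```

```bash
python3 - <<'E'
from h import *
s=manip.read_state();print(s["tcp_pos"],s["wrist_force"],s["finger_gap"])
cv2.imwrite("pics/s8.png",np.hstack([cv2.resize(manip.read_camera("scene")[160:260,210:310],(400,400),interpolation=2),cv2.resize(manip.read_camera("wrist")[150:350,220:420],(400,400),interpolation=2)]))
E
```

```text
[487.62754035 257.75999772 -21.61058325] [ 0.6359072  -0.41426987 -0.54675731] 0.4695211997921358
```

View pics/s8.png

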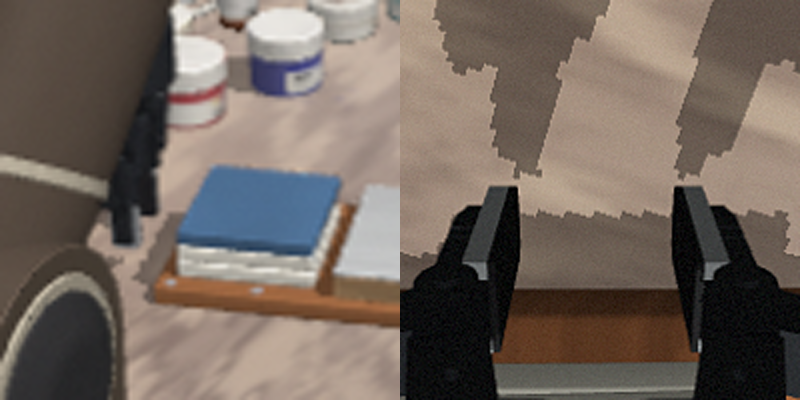

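The shadow tips (row 170 in the crop) are nearly meeting the fingertips (row 187), so contact is close. I'm going down gently.

Emit:
apply_moves:
  moves:
    - [[0,0,-0.006],0,40]
    - [[0,0,-0.012],0,40]
    - [[0,0,-0.018],0,40]
    - [[0,0,-0.024],0,40]
    - [[0,0,-0.03],0,40]

```text
time_s: 10.47
tcp_pos: [487.6, 257.8, -25.1]
eef_rot: [1.827, 2.555, 0.0]
wrist_force: [-0.4, -0.4, -0.6]
finger_gap: 0.469
grasp_force: 0.0
```

Emit:
apply_moves:
  moves:
    - [[0,0,-0.005],0,40]
    - [[0,0,-0.01],0,40]
    - [[0,0,-0.015],0,40]
    - [[0,0,-0.02],0,40]
    - [[0,0,-0.02],0,40]

```text
time_s: 10.88
tcp_pos: [487.5, 257.7, -27.6]
eef_rot: [-1.827, -2.555, 0.0]
wrist_force: [-0.0, 0.1, 0.3]
finger_gap: 0.471
grasp_force: 0.0
```

Emit:
apply_moves:
  moves:
    - [[0,0,-0.005],0,40]
    - [[0,0,-0.01],0,40]
    - [[0,0,-0.015],0,40]
    - [[0,0,-0.02],0,40]
    - [[0,0,-0.02],0,40]

```text
time_s: 11.3
tcp_pos: [487.5, 257.7, -30.0]
eef_rot: [-1.827, -2.555, 0.0]
wrist_force: [1.0, -0.0, -0.7]
finger_gap: 0.47
grasp_force: 0.0
```

Emit:
apply_moves:
  moves:
    - [[0,0,-0.005],0,40]
    - [[0,0,-0.01],0,40]
    - [[0,0,-0.015],0,40]
    - [[0,0,-0.02],0,40]
    - [[0,0,-0.02],0,40]

```text
time_s: 11.72
tcp_pos: [487.4, 257.7, -32.4]
eef_rot: [-1.827, -2.555, 0.0]
wrist_force: [-0.5, 0.9, 0.2]
finger_gap: 0.468
grasp_force: 0.0
```

Emit:
apply_moves:
  moves:
    - [[0,0,-0.005],0,40]
    - [[0,0,-0.01],0,40]
    - [[0,0,-0.015],0,40]
    - [[0,0,-0.02],0,40]
    - [[0,0,-0.02],0,40]

```text
time_s: 12.13
tcp_pos: [487.5, 257.7, -34.8]
eef_rot: [-1.827, -2.555, 0.0]
wrist_force: [-0.2, -0.4, -0.7]
finger_gap: 0.47
grasp_force: 0.0
```

Emit:
apply_moves:
  moves:
    - [[0,0,-0.005],0,40]
    - [[0,0,-0.01],0,40]
    - [[0,0,-0.015],0,40]
    - [[0,0,-0.02],0,40]
    - [[0,0,-0.02],0,40]

```text
time_s: 12.55
tcp_pos: [487.4, 257.7, -37.3]
eef_rot: [-1.827, -2.555, 0.0]
wrist_force: [-0.5, 1.0, -0.4]
finger_gap: 0.47
grasp_force: 0.0
```

Emit:
apply_moves:
  moves:
    - [[0,0,-0.005],0,40]
    - [[0,0,-0.01],0,40]
    - [[0,0,-0.015],0,40]
    - [[0,0,-0.02],0,40]
    - [[0,0,-0.02],0,40]

```text
time_s: 12.97
tcp_pos: [487.6, 257.8, -38.2]
eef_rot: [1.827, 2.555, -0.0]
wrist_force: [-3.9, -2.8, 15.4]
finger_gap: 0.469
grasp_force: 7.8
```

Emit:
apply_moves:
  moves:
    - [[0,0,-0.005],0,40]
    - [[0,0,-0.01],0,40]
    - [[0,0,-0.015],0,40]
    - [[0,0,-0.02],0,40]
    - [[0,0,-0.02],0,40]

```text
time_s: 13.38
tcp_pos: [487.8, 257.8, -38.4]
eef_rot: [1.826, 2.553, -0.0]
wrist_force: [-11.3, -7.5, 41.9]
finger_gap: 0.467
grasp_force: 21.0
```

Table contact came at TCP z ≈ -38, so the real tips are 38 mm behind the reported TCP at this opening. I'm raising at once to tip height 44.5 (TCP z ≈ 6.5).

Emit:
apply_moves:
  moves:
    - [[0,0,0.15],0,40]
    - [[0,0,0.3],0,40]
    - [[0,0,0.405],0,40]
    - [[0.01,-0.03,0.405],0,40]
    - [[0.02,-0.06,0.405],0,40]

```text
time_s: 13.8
tcp_pos: [490.5, 250.5, 7.1]
eef_rot: [1.827, 2.555, 0.002]
wrist_force: [-0.3, -0.5, 0.5]
finger_gap: 0.47
grasp_force: 0.0
```

Emit:
apply_moves:
  moves:
    - [[0.01,-0.03,0],0,40]
    - [[0.02,-0.06,0],0,40]
    - [[0.03,-0.09,0],0,40]
    - [[0.04,-0.12,0],0,40]
    - [[0.048,-0.14,0],0,40]

```text
time_s: 14.22
tcp_pos: [495.6, 233.0, 6.2]
eef_rot: [-1.828, -2.555, 0.001]
wrist_force: [0.3, -0.5, -0.0]
finger_gap: 0.47
grasp_force: 0.0
```

Emit:
apply_moves:
  moves:
    - [[0.005,-0.016,0],0,40]
    - [[0.011,-0.032,0],0,40]
    - [[0.016,-0.047,0],0,40]
    - [[0.021,-0.063,0],0,40]
    - [[0.027,-0.079,0],0,40]

```text
time_s: 14.63
tcp_pos: [499.0, 224.2, 6.7]
eef_rot: [1.827, 2.556, 0.0]
wrist_force: [0.3, 0.7, -0.6]
finger_gap: 0.466
grasp_force: 0.0
```

Emit:
apply_moves:
  moves:
    - [[0.005,-0.016,0],0,40]
    - [[0.011,-0.032,0],0,40]
    - [[0.016,-0.047,0],0,40]
    - [[0.021,-0.063,0],0,40]
    - [[0.027,-0.079,0],0,40]

```text
time_s: 15.05
tcp_pos: [502.2, 214.8, 6.7]
eef_rot: [-1.827, -2.556, -0.0]
wrist_force: [-0.7, 1.3, 0.7]
finger_gap: 0.467
grasp_force: 0.7
```

Emit:
apply_moves:
  moves:
    - [[0.007,-0.02,0],0,40]
    - [[0.013,-0.04,0],0,40]
    - [[0.02,-0.06,0],0,40]
    - [[0.027,-0.08,0],0,40]
    - [[0.034,-0.1,0],0,40]

```text
time_s: 15.47
tcp_pos: [506.3, 202.5, 6.7]
eef_rot: [1.827, 2.555, 0.0]
wrist_force: [-0.5, 1.4, 1.4]
finger_gap: 0.471
grasp_force: 0.8
```

```bash
python3 look.py pics/w9.png top_tile_center:46,52 middle_tile_center:34,40
```

```text
15.4667 [506.3 202.5   6.7] [1.827 2.555 0.   ] tool x yaw 108.86290261878275
top_tile_center 0.77 [317. 354.] [527.5 142.5  46. ]
 tr 0.83 px [[219.0, 272.0], [407.0, 272.0], [407.0, 355.0], [219.0, 355.0]] w [[461.1, 182.4], [551.4, 213.1], [574.3, 163.2], [472.9, 128.8]] c [514.9 171.9] len/ang [(95.4, 18.8), (54.9, -65.4)]
 tr 0.75 px [[218.0, 223.0], [403.0, 223.0], [403.0, 272.0], [218.0, 272.0]] w [[452.1, 202.8], [543.4, 233.9], [555.4, 207.0], [458.6, 174.0]] c [502.4 204.4] len/ang [(96.5, 18.8), (29.5, -65.9)]
```

Contact: the tile has moved about 17 mm. The bar is roughly 138 mm further. I'll push steadily, then slow down.

Emit:
apply_moves:
  moves:
    - [[0.01,-0.03,0],0,40]
    - [[0.023,-0.068,0],0,40]
    - [[0.037,-0.11,0],0,40]
    - [[0.052,-0.153,0],0,40]
    - [[0.067,-0.197,0],0,40]

```text
time_s: 16.13
tcp_pos: [514.5, 178.5, 6.7]
eef_rot: [1.828, 2.555, 0.0]
wrist_force: [0.6, 1.0, 0.5]
finger_gap: 0.466
grasp_force: 0.8
```

Emit:
apply_moves:
  moves:
    - [[0.013,-0.04,0],0,40]
    - [[0.027,-0.08,0],0,40]
    - [[0.04,-0.118,0],0,40]
    - [[0.054,-0.158,0],0,40]
    - [[0.067,-0.197,0],0,40]

```text
time_s: 16.55
tcp_pos: [522.4, 154.7, 6.6]
eef_rot: [1.828, 2.555, -0.001]
wrist_force: [0.7, -0.0, -1.2]
finger_gap: 0.469
grasp_force: 0.5
```

Emit:
apply_moves:
  moves:
    - [[0.013,-0.04,0],0,40]
    - [[0.027,-0.08,0],0,40]
    - [[0.04,-0.118,0],0,40]
    - [[0.054,-0.158,0],0,40]
    - [[0.067,-0.197,0],0,40]

```text
time_s: 16.97
tcp_pos: [530.5, 131.3, 6.6]
eef_rot: [-1.827, -2.555, 0.0]
wrist_force: [-0.1, 1.4, -0.3]
finger_gap: 0.466
grasp_force: 0.5
```

Emit:
apply_moves:
  moves:
    - [[0.013,-0.04,0],0,40]
    - [[0.027,-0.08,0],0,40]
    - [[0.04,-0.118,0],0,40]
    - [[0.05,-0.148,0],0,40]
    - [[0.058,-0.17,0],0,40]

```text
time_s: 17.38
tcp_pos: [537.5, 110.9, 6.7]
eef_rot: [1.828, 2.555, -0.0]
wrist_force: [-0.2, 1.0, -0.8]
finger_gap: 0.467
grasp_force: 0.7
```

```bash
python3 look.py pics/w10.png top_tile_center:44,50 middle_tile_center:34,40
```

```text
17.3833 [537.5 110.9   6.7] [ 1.828  2.555 -0.   ] tool x yaw 108.84094054538356
top_tile_center 0.68 [313. 349.] [555.8  51.4  44. ]
 tr 0.62 px [[220.0, 270.0], [407.0, 270.0], [407.0, 354.0], [220.0, 354.0]] w [[492.0, 91.2], [583.1, 122.1], [606.5, 71.0], [504.2, 36.3]] c [546.4  80.2] len/ang [(96.1, 18.8), (56.2, -65.4)]
 tr 0.29 px [[179.0, 14.0], [450.0, 0.0], [468.0, 346.0], [197.0, 359.0]] w [[449.0, 200.2], [550.3, 239.9], [637.7, 87.2], [492.0, 27.6]] c [532.2 138.8] len/ang [(108.8, 21.4), (176.0, -60.2)]
middle_tile_center 0.83 [314. 140.] [517.  167.6  34. ]
 tr 0.56 px [[197.0, 30.0], [421.0, 25.0], [425.0, 235.0], [201.0, 239.0]] w [[452.9, 197.6], [544.9, 230.8], [588.5, 140.4], [476.5, 99.5]] c [515.7 167.1] len/ang [(97.8, 19.8), (100.3, -64.2)]
```

Emit:
apply_moves:
  moves:
    - [[0.012,-0.036,0],0,40]
    - [[0.024,-0.072,0],0,40]
    - [[0.036,-0.106,0],0,40]
    - [[0.046,-0.136,0],0,40]
    - [[0.054,-0.158,0],0,40]

```text
time_s: 18.05
tcp_pos: [544.1, 92.0, 6.8]
eef_rot: [1.828, 2.555, 0.0]
wrist_force: [-1.1, 2.5, 1.1]
finger_gap: 0.469
grasp_force: 1.0
```

Emit:
apply_moves:
  moves:
    - [[0.003,-0.009,0],0,40]
    - [[0.005,-0.015,0],0,40]
    - [[0.007,-0.02,0],0,40]
    - [[0.009,-0.026,0],0,40]
    - [[0.011,-0.031,0],0,40]

```text
time_s: 18.47
tcp_pos: [545.1, 89.0, 6.7]
eef_rot: [-1.827, -2.556, -0.0]
wrist_force: [-1.2, 1.7, 1.1]
finger_gap: 0.471
grasp_force: 1.1
```

Emit:
apply_moves:
  moves:
    - [[0.002,-0.006,0],0,40]
    - [[0.004,-0.012,0],0,40]
    - [[0.006,-0.018,0],0,40]
    - [[0.008,-0.024,0],0,40]
    - [[0.01,-0.03,0],0,40]

```text
time_s: 18.88
tcp_pos: [546.4, 85.2, 6.7]
eef_rot: [1.827, 2.555, 0.0]
wrist_force: [-0.4, 3.2, 1.8]
finger_gap: 0.473
grasp_force: 1.1
```

Emit:
apply_moves:
  moves:
    - [[0.002,-0.006,0],0,40]
    - [[0.004,-0.012,0],0,40]
    - [[0.006,-0.018,0],0,40]
    - [[0.008,-0.024,0],0,40]
    - [[0.01,-0.03,0],0,40]

```text
time_s: 19.3
tcp_pos: [547.6, 81.5, 6.7]
eef_rot: [1.827, 2.555, 0.0]
wrist_force: [-0.5, 2.4, 1.5]
finger_gap: 0.471
grasp_force: 1.1
```

Emit:
apply_moves:
  moves:
    - [[0.001,-0.003,0],0,40]
    - [[0.002,-0.006,0],0,40]
    - [[0.003,-0.009,0],0,40]
    - [[0.004,-0.012,0],0,40]
    - [[0.005,-0.016,0],0,40]

```text
time_s: 19.72
tcp_pos: [548.1, 79.6, 6.7]
eef_rot: [-1.827, -2.555, 0.0]
wrist_force: [-0.9, 1.7, 0.7]
finger_gap: 0.467
grasp_force: 1.1
```

Emit:
apply_moves:
  moves:
    - [[0.001,-0.003,0],0,40]
    - [[0.002,-0.006,0],0,40]
    - [[0.003,-0.009,0],0,40]
    - [[0.004,-0.012,0],0,40]
    - [[0.004,-0.012,0],0,40]

```text
time_s: 20.13
tcp_pos: [548.6, 78.2, 6.7]
eef_rot: [-1.827, -2.555, 0.0]
wrist_force: [-0.8, 2.7, 1.7]
finger_gap: 0.469
grasp_force: 1.0
```

Emit:
apply_moves:
  moves:
    - [[0.001,-0.003,0],0,40]
    - [[0.002,-0.006,0],0,40]
    - [[0.003,-0.009,0],0,40]
    - [[0.004,-0.012,0],0,40]
    - [[0.004,-0.012,0],0,40]

```text
time_s: 20.55
tcp_pos: [548.6, 78.0, 6.7]
eef_rot: [-1.825, -2.555, -0.001]
wrist_force: [-3.0, 4.5, 2.0]
finger_gap: 0.469
grasp_force: 3.0
```

Contact with the bar, force rising to about 5 N. I'll press slightly more and hold.

Emit:
apply_moves:
  moves:
    - [[0.001,-0.003,0],0,40]
    - [[0.002,-0.006,0],0,40]
    - [[0.002,-0.006,0],0,40]
    - [[0.002,-0.006,0],0,40]
    - [[0.002,-0.006,0],0,40]

```text
time_s: 20.97
tcp_pos: [548.5, 77.9, 6.7]
eef_rot: [-1.825, -2.555, -0.002]
wrist_force: [-2.7, 7.3, 2.6]
finger_gap: 0.464
grasp_force: 3.8
```

Emit:
apply_moves:
  moves:
    - [[0,0,0],0,40]
    - [[0,0,0],0,40]
    - [[0,0,0],0,40]
    - [[0,0,0],0,40]
    - [[0,0,0],0,40]

```text
time_s: 21.38
tcp_pos: [548.5, 77.9, 6.7]
eef_rot: [-1.824, -2.555, -0.002]
wrist_force: [-3.4, 7.3, 2.7]
finger_gap: 0.472
grasp_force: 3.8
```

Emit:
apply_moves:
  moves:
    - [[0,0,0],0,40]
    - [[0,0,0],0,40]
    - [[0,0,0],0,40]
    - [[0,0,0],0,40]
    - [[0,0,0],0,40]

```text
time_s: 21.8
tcp_pos: [548.5, 77.9, 6.7]
eef_rot: [-1.824, -2.555, -0.002]
wrist_force: [-3.7, 7.4, 2.8]
finger_gap: 0.474
grasp_force: 3.8
```

```bash
python3 look.py pics/w11.png top_tile_center:44,50 stop_bar:38,56 | cut -c1-400; python3 - <<'E'
from h import *
print("top",[(r["score"],at_z("top",r["uv"],44)) for r in (manip.read_camera("top") is not None and manip.tip_of("top","top_tile_center"))])
print("bar",[(r["score"],at_z("top",r["uv"],38)) for r in manip.tip_of("top","stop_bar")])
manip.read_camera("scene")
for n,z in(("top_tile_center",44),("stop_bar",38)):print(n,[(r["score"],at_z("scene",r["uv"],z)) for r in manip.tip_of("scene",n)])
E
```

```text
21.8 [548.5  77.9   6.7] [-1.824e+00 -2.555e+00 -2.000e-03] tool x yaw -251.0509533004252
top_tile_center 0.94 [314. 352.] [567.7  17.4  44. ]
 tr 0.92 px [[220.0, 354.0], [220.0, 271.0], [407.0, 271.0], [407.0, 354.0]] w [[515.4, 3.3], [503.3, 57.4], [594.3, 88.5], [617.5, 38.2]] c [557.6  46.8] len/ang [(55.4, 102.7), (96.2, 18.9)]
stop_bar 0.73 [612. 331.] [748.4  83.2  38. ]
top [(0.88, array([564.0292737 , 485.76681719,  44.        ])), (0.69, array([554.66894633,  17.37469174,  44.        ]))]
bar [(0.49, array([581.03023795, -41.92263031,  38.        ]))]
top_tile_center [(0.97, array([577.32996273,  23.17242255,  44.        ]))]
stop_bar [(0.49, array([581.7000554 , -45.84391716,  38.        ]))]
```

Held for over 0.9 s at about 8 N. I'm retreating, rising and checking from above.

Emit:
apply_moves:
  moves:
    - [[-0.01,0.04,0],0,40]
    - [[-0.03,0.09,0],0,40]
    - [[-0.05,0.15,0.05],0,40]
    - [[-0.05,0.15,0.3],0,40]
    - [[-0.05,0.15,0.6],0,40]

```text
time_s: 22.77
tcp_pos: [541.1, 94.4, 77.8]
eef_rot: [-1.823, -2.554, 0.005]
wrist_force: [1.0, -0.8, 0.1]
finger_gap: 0.472
grasp_force: 0.0
```

Emit:
apply_moves:
  moves:
    - [[0,0,0.3],0,40]
    - [[0.05,-0.2,0.6],0,40]
    - [[0.1,-0.45,0.8],0,40]
    - [[0.15,-0.7,0.9],0,40]
    - [[0.2,-0.95,1],0,40]

```text
time_s: 23.18
tcp_pos: [567.9, -21.0, 201.2]
eef_rot: [1.825, 2.554, 0.001]
wrist_force: [0.3, 0.6, -0.5]
finger_gap: 0.467
grasp_force: 0.0
```

```bash
python3 look.py pics/w12.png top_tile_center:44,50 stop_bar:38,56 middle_tile_center:34,40
python3 - <<'E'
from h import *
im=cv2.imread("pics/w12.png");u=np.array([.322,-.947]);e=np.array([.947,.322]);c0=np.array([564.9,25.6])
c=manip.calibration("wrist");T=np.linalg.inv(np.array(c["cam_to_world"]))
# rectified top-down profile at z=50: mean colour per mm along u
for lat in(-35,0,35):
  P=[]
  for a in range(36,76,2):
    p=np.append(c0+a*u+lat*e,50)
    q=cv2.projectPoints(p[None],cv2.Rodrigues(T[:3,:3])[0],T[:3,3],np.array(c["intrinsics"]),np.array(c["dist"]))[0].ravel()
    P.append((a,*im[int(round(q[1])),int(round(q[0]))].tolist()))
  print(lat,P)
E
```

```text
23.1833 [567.9 -21.  201.2] [1.825e+00 2.554e+00 1.000e-03] tool x yaw 108.89970753870362
top_tile_center 0.97 [328. 139.] [569.7  11.9  44. ]
 tr 0.91 px [[280.0, 89.0], [376.0, 87.0], [377.0, 182.0], [281.0, 184.0]] w [[504.4, 49.3], [597.2, 82.1], [636.3, -11.3], [534.8, -47.2]] c [568.2  18.2] len/ang [(98.4, 19.5), (101.2, -67.3)]
stop_bar 0.94 [331. 186.] [588.7 -32.   38. ]
 tr 0.97 px [[278.0, 181.0], [382.0, 180.0], [382.0, 204.0], [278.0, 206.0]] w [[528.9, -39.2], [636.4, -1.1], [647.7, -27.4], [537.3, -66.4]] c [587.6 -33.5] len/ang [(114.1, 19.5), (28.6, -66.8)]
 tr 0.97 px [[280.0, 35.0], [280.0, 0.0], [379.0, 0.0], [379.0, 35.0]] w [[485.9, 103.6], [476.5, 134.0], [568.4, 165.9], [580.3, 136.3]] c [527.8 135. ] len/ang [(31.8, 107.2), (97.3, 19.1)]
-35 [(36, 124, 90, 60), (38, 125, 89, 59), (40, 122, 87, 55), (42, 119, 86, 52), (44, 130, 95, 62), (46, 126, 92, 60), (48, 133, 99, 65), (50, 110, 78, 50), (52, 79, 58, 39), (54, 69, 52, 35), (56, 42, 35, 27), (58, 32, 33, 31), (60, 36, 33, 35), (62, 42, 51, 57), (64, 49, 86, 109), (66, 38, 87, 115), (68, 58, 101, 127), (70, 103, 130, 147), (72, 128, 132, 137), (74, 136, 138, 139)]
0 [(36, 129, 95, 58), (38, 129, 95, 62), (40, 126, 89, 58), (42, 125, 90, 59), (44, 133, 93, 62), (46, 122, 88, 59), (48, 124, 88, 62), (50, 118, 87, 60), (52, 91, 68, 45), (54, 79, 59, 42), (56, 57, 50, 45), (58, 59, 59, 57), (60, 63, 61, 59), (62, 67, 64, 61), (64, 68, 66, 63), (66, 67, 63, 61), (68, 64, 60, 56), (70, 66, 66, 66), (72, 68, 63, 61), (74, 64, 57, 58)]
35 [(36, 121, 86, 54), (38, 121, 87, 55), (40, 124, 90, 59), (42, 127, 94, 64), (44, 123, 92, 59), (46, 122, 87, 54), (48, 117, 85, 57), (50, 107, 77, 51), (52, 78, 58, 37), (54, 75, 56, 42), (56, 47, 41, 37), (58, 31, 32, 31), (60, 34, 41, 38), (62, 36, 47, 49), (64, 44, 79, 104), (66, 50, 102, 134), (68, 55, 114, 148), (70, 56, 123, 165), (72, 58, 132, 176), (74, 64, 133, 174)]
```

The blue runs straight into the dark bar, with no deck visible at any of the three lateral positions, so the tile bears squarely. Now for the soap.

Emit:
apply_moves:
  moves:
    - [[-0.05,-0.2,0.06],-0.013,60]
    - [[-0.1,-0.4,0.12],-0.026,60]
    - [[-0.15,-0.6,0.18],-0.04,60]
    - [[-0.2,-0.8,0.2],-0.053,60]
    - [[-0.25,-1,0.2],-0.066,60]

```text
time_s: 23.95
tcp_pos: [537.3, -139.3, 223.1]
eef_rot: [2.316, 2.123, 0.001]
wrist_force: [0.4, -0.1, 0.5]
finger_gap: 0.701
grasp_force: 0.0
```

Emit:
apply_moves:
  moves:
    - [[-0.05,-0.2,0],0,60]
    - [[-0.1,-0.4,0],0,60]
    - [[-0.15,-0.6,0],0,60]
    - [[-0.2,-0.8,0],0,60]
    - [[-0.25,-1,0],0,60]

```text
time_s: 24.37
tcp_pos: [507.2, -259.3, 222.3]
eef_rot: [-2.311, -2.127, 0.0]
wrist_force: [1.2, 0.2, 0.7]
finger_gap: 0.699
grasp_force: 0.0
```

Emit:
apply_moves:
  moves:
    - [[-0.05,-0.2,0],0,60]
    - [[-0.1,-0.4,0],0,60]
    - [[-0.15,-0.6,0],0,60]
    - [[-0.2,-0.8,0],0,60]
    - [[-0.28,-0.95,0],0,60]

```text
time_s: 24.78
tcp_pos: [474.1, -374.3, 222.0]
eef_rot: [-2.312, -2.126, -0.0]
wrist_force: [0.2, 0.6, 0.7]
finger_gap: 0.705
grasp_force: 0.0
```

```bash
python3 look.py pics/w13.png soap_center:28.5,57
```

```text
24.7833 [ 474.1 -374.3  222. ] [-2.312 -2.126 -0.   ] tool x yaw -274.8031501495111
soap_center 0.87 [392. 109.] [ 566.6 -316.    28.5]
soap_center 0.7 [311. 142.] [ 467.  -346.2   28.5]
 tr 0.74 px [[295.0, 173.0], [304.0, 112.0], [326.0, 116.0], [317.0, 176.0]] w [[447.4, -374.0], [464.7, -307.4], [488.9, -313.1], [473.0, -380.2]] c [ 468.5 -343.7] len/ang [(68.8, 75.5), (24.8, -13.3)]
 tr 0.65 px [[160.0, 170.0], [226.0, 98.0], [256.0, 126.0], [189.0, 198.0]] w [[289.8, -356.5], [382.4, -285.0], [410.5, -317.3], [318.0, -393.3]] c [ 350.2 -338. ] len/ang [(117.0, 37.7), (42.9, -49.0)]
```

The soap's top face measures 69x25 mm, centred near (468,-345), with its x axis at -13.6°. I'm turning, then descending over it.

Emit:
apply_moves:
  moves:
    - [[-0.02,0.1,-0.2],-0.012,45]
    - [[-0.05,0.24,-0.4],-0.025,45]
    - [[-0.05,0.24,-0.6],-0.025,45]
    - [[-0.05,0.24,-0.8],-0.025,45]
    - [[-0.05,0.24,-0.85],-0.025,45]

```text
time_s: 25.35
tcp_pos: [466.8, -341.3, 117.2]
eef_rot: [-2.466, -1.938, 0.001]
wrist_force: [-1.1, 0.2, -0.5]
finger_gap: 0.528
grasp_force: 0.0
```

```bash
python3 look.py pics/w14.png soap_center:28.5,57; python3 - <<'E'
from h import *
im=cv2.imread("pics/w14.png");g=im[:,:,0].astype(int)-im[:,:,1]
for r in(200,220,235):
  x=np.where((im[r,:,0].astype(int)-im[r,:,1]>15)&(im[r,:,2].astype(int)-im[r,:,1]>5))[0];print(r,x[[0,-1]] if len(x) else x)
E
```

```text
25.35 [ 466.8 -341.3  117.2] [-2.466e+00 -1.938e+00  1.000e-03] tool x yaw -283.6781444407835
soap_center 0.67 [194. 220.] [ 345.2 -344.5   28.5]
soap_center 0.64 [320. 195.] [ 469.3 -349.    28.5]
 tr 0.91 px [[128.0, 263.0], [206.0, 152.0], [247.0, 181.0], [168.0, 292.0]] w [[283.2, -363.8], [390.8, -284.5], [415.8, -315.4], [308.9, -401.6]] c [ 349.7 -341.3] len/ang [(133.6, 36.4), (39.7, -51.1)]
200 [176 335]
220 [163 334]
235 [152 335]
```

```bash
python3 - <<'E'
from h import *
im=cv2.imread("pics/w14.png")
for r in(165,180,200,220):
  row=im[r,270:370].astype(int);x=270+np.where((row[:,0]-row[:,1]>15)&(row[:,2]-row[:,1]>5))[0]
  if len(x):
    a,b=[at_z("wrist",(v,r),57)[:2] for v in(x[0]-.5,x[-1]+.5)];print(r,x[0],x[-1],len(x),a.round(1),b.round(1),((a+b)/2).round(1),np.hypot(*(a-b)).round(1))
E
```

```text
165 307 334 25 [ 467.3 -314.4] [ 489.4 -319.8] [ 478.3 -317.1] 22.8
180 307 334 28 [ 464.1 -326.6] [ 486.6 -332.1] [ 475.3 -329.4] 23.1
200 308 335 28 [ 460.6 -343.7] [ 483.5 -349.3] [ 472.1 -346.5] 23.6
220 309 334 26 [ 456.9 -361.5] [ 478.7 -366.8] [ 467.8 -364.1] 22.4
```

Emit:
apply_moves:
  moves:
    - [[0.026,-0.036,-0.1],0,45]
    - [[0.026,-0.036,-0.3],0,45]
    - [[0.026,-0.036,-0.5],0,45]
    - [[0.026,-0.036,-0.7],0,45]
    - [[0.026,-0.036,-0.8],0,45]

```text
time_s: 25.92
tcp_pos: [470.5, -349.4, 22.7]
eef_rot: [-2.473, -1.935, 0.0]
wrist_force: [-1.0, 0.4, 0.2]
finger_gap: 0.528
grasp_force: 0.0
```

Emit:
apply_moves:
  moves:
    - [[0,0,-0.08],0,45]
    - [[0,0,-0.16],0,45]
    - [[0,0,-0.24],0,45]
    - [[0,0,-0.31],0,45]
    - [[0,0,-0.31],0,45]

```text
time_s: 26.33
tcp_pos: [470.3, -349.2, -13.7]
eef_rot: [-2.473, -1.936, 0.001]
wrist_force: [-0.9, -0.2, -0.2]
finger_gap: 0.533
grasp_force: 0.0
```

Emit:
apply_moves:
  moves:
    - [[0,0,-0.02],0,15]
    - [[0,0,-0.02],0,15]
    - [[0,0,-0.02],0,15]
    - [[0,0,-0.02],0,15]
    - [[0,0,-0.02],0,15]

```text
time_s: 26.75
tcp_pos: [470.9, -349.6, -14.6]
eef_rot: [2.474, 1.936, 0.0]
wrist_force: [0.4, 0.1, -0.6]
finger_gap: 0.289
grasp_force: 58.7
```

Emit:
apply_moves:
  moves:
    - [[0,0,0],0,15]
    - [[0,0,0],0,15]
    - [[0,0,0],0,15]
    - [[0,0,0],0,15]
    - [[0,0,0],0,15]

```text
time_s: 27.17
tcp_pos: [470.9, -349.5, -14.7]
eef_rot: [2.474, 1.936, -0.0]
wrist_force: [-0.5, 0.5, 1.0]
finger_gap: 0.285
grasp_force: 58.8
```

Gripped: opening 24.5 mm at 59 N. I'm lifting and carrying it to the tile, turning it to line up with the bench on the way.

Emit:
apply_moves:
  moves:
    - [[0,0,0.06],0,15]
    - [[0,0,0.2],0,15]
    - [[0,0,0.45],0,15]
    - [[0,0,0.7],0,15]
    - [[0,0,1],0,15]

```text
time_s: 27.58
tcp_pos: [469.9, -348.7, 105.6]
eef_rot: [-2.472, -1.935, 0.001]
wrist_force: [0.8, -2.0, 0.2]
finger_gap: 0.291
grasp_force: 58.9
```

Emit:
apply_moves:
  moves:
    - [[0.03,0.1,0.1],0.005,15]
    - [[0.08,0.3,0.2],0.015,15]
    - [[0.13,0.5,0.3],0.025,15]
    - [[0.18,0.75,0.3],0.035,15]
    - [[0.25,1,0.3],0.045,15]

```text
time_s: 28.0
tcp_pos: [501.0, -228.5, 142.2]
eef_rot: [2.172, 2.267, 0.0]
wrist_force: [-0.0, 0.8, -1.6]
finger_gap: 0.288
grasp_force: 58.7
```

Emit:
apply_moves:
  moves:
    - [[0.05,0.2,0],0.009,15]
    - [[0.1,0.4,0],0.018,15]
    - [[0.15,0.6,0],0.027,15]
    - [[0.2,0.8,0],0.036,15]
    - [[0.25,1,0],0.0455,15]

```text
time_s: 28.42
tcp_pos: [530.8, -107.9, 141.3]
eef_rot: [1.827, 2.556, -0.0]
wrist_force: [0.2, 1.5, -0.8]
finger_gap: 0.293
grasp_force: 58.7
```

Emit:
apply_moves:
  moves:
    - [[0.12,0.16,0],0,15]
    - [[0.24,0.3,0],0,15]
    - [[0.35,0.4,0],0,15]
    - [[0.45,0.45,0],0,15]
    - [[0.45,0.45,0],0,15]

```text
time_s: 28.83
tcp_pos: [586.6, -52.5, 141.3]
eef_rot: [1.827, 2.556, 0.004]
wrist_force: [0.5, 0.1, -0.8]
finger_gap: 0.288
grasp_force: 59.0
```

```bash
python3 look.py pics/w15.png top_tile_center:44,50 stop_bar:38,56 soap_center:160,190; python3 - <<'E'
from h import *
im=cv2.imread("pics/w15.png").astype(int);s=manip.read_state();print(s["grasp_force"],s["finger_gap"])
m=((im[:,:,0]-im[:,:,2]>45)).astype(np.uint8);n,l,st,ce=cv2.connectedComponentsWithStats(m);i=1+st[1:,4].argmax();print(st[i])
mm=l==i
x0,y0,w,h=st[i][:4]
w_=np.array([-.322,.947]);e=np.array([.947,.322])
for c in np.linspace(x0+.2*w,x0+.8*w,4).astype(int):
  r=np.where(mm[:,c])[0];A,B=[at_z("wrist",(c,v),50)[:2] for v in(r[0]-.5,r[-1]+.5)];print("rear/front along",(A@w_).round(1),(B@w_).round(1))
for r_ in np.linspace(y0+.2*h,y0+.8*h,4).astype(int):
  c=np.where(mm[r_])[0];A,B=[at_z("wrist",(v,r_),50)[:2] for v in(c[0]-.5,c[-1]+.5)];print("left/right lat",(A@e).round(1),(B@e).round(1))
E
```

```text
28.8333 [586.6 -52.5 141.3] [1.827 2.556 0.004] tool x yaw 108.89608142641526
top_tile_center 0.82 [323. 108.] [566.5  14.8  44. ]
 tr 0.77 px [[262.0, 41.0], [383.0, 41.0], [383.0, 162.0], [262.0, 162.0]] w [[502.4, 48.3], [595.2, 79.8], [632.9, -12.9], [529.5, -47.8]] c [565.   16.8] len/ang [(98.1, 18.7), (100.0, -67.9)]
 tr 0.45 px [[472.0, 153.0], [522.0, 52.0], [616.0, 99.0], [565.0, 200.0]] w [[706.4, 21.1], [708.8, 111.8], [810.1, 109.3], [816.1, 11.2]] c [760.4  63.3] len/ang [(90.8, 88.5), (101.3, -1.5)]
stop_bar 0.8 [326. 173.] [588.7 -41.6  38. ]
 tr 0.73 px [[260.0, 161.0], [389.0, 160.0], [389.0, 190.0], [260.0, 191.0]] w [[528.1, -46.7], [635.6, -9.4], [646.4, -34.6], [535.6, -73.0]] c [586.4 -40.9] len/ang [(113.8, 19.1), (27.4, -66.8)]
soap_center 0.82 [ 55. 341.] [ 436.3 -188.7  160. ]
soap_center 0.73 [317. 257.] [587.8 -65.8 160. ]
 tr 0.88 px [[288.0, 181.0], [347.0, 181.0], [347.0, 351.0], [288.0, 351.0]] w [[558.3, -18.0], [583.1, -9.7], [616.8, -100.0], [586.1, -110.2]] c [586.1 -59.5] len/ang [(26.2, 18.6), (96.3, -69.6)]
 tr 0.81 px [[200.0, 386.0], [232.0, 354.0], [241.0, 363.0], [209.0, 395.0]] w [[545.0, -152.9], [557.4, -122.5], [563.7, -127.3], [551.5, -158.4]] c [ 554.4 -140.3] len/ang [(32.8, 67.9), (7.9, -37.1)]
59.017027616500854 0.2876930680138073
[ 262   42  119  119 9474]
rear/front along -117.2 -212.5
rear/front along -117.3 -212.5
rear/front along -187.9 -215.3
rear/front along -171.0 -214.5
left/right lat 491.0 537.3
left/right lat 490.8 588.7
left/right lat 490.7 588.9
left/right lat 490.5 588.3
```

```bash
python3 - <<'E'
from h import *
s=manip.read_state();t=np.array(s["tcp_pos"]);w=np.array([-.322,.947]);e=np.array([.947,.322])
for z in (154,156,158):
  p=at_z("wrist",(317.5,181),z)[:2]-t[:2];print(z,p@w-33.5,p@e)
p=at_z("wrist",(317,257),184.5)[:2]-t[:2];print("tip",p@w,p@e)
for v in(288,347):
  p=at_z("wrist",(v,200),156)[:2]-t[:2];q=at_z("wrist",(v,230),213)[:2]-t[:2];print(p@e,q@e)
E
```

```text
154 1.4421950795311105 0.8691599415024946
156 1.9778615121472143 0.8672589965981947
158 2.5135279447633536 0.8653580516937864
tip 3.5861200287864916 0.4700748072444124
-15.995313089533035 -10.620028912240473
17.66802949804796 12.132871448510823
```

Emit:
apply_moves:
  moves:
    - [[-0.04,0.15,0],0,15]
    - [[-0.09,0.3,0],0,15]
    - [[-0.14,0.45,-0.05],0,15]
    - [[-0.173,0.562,-0.15],0,15]
    - [[-0.173,0.562,-0.3],0,15]

```text
time_s: 29.6
tcp_pos: [564.1, 15.4, 106.6]
eef_rot: [1.826, 2.554, 0.005]
wrist_force: [1.1, 0.3, -0.5]
finger_gap: 0.29
grasp_force: 59.0
```

Emit:
apply_moves:
  moves:
    - [[0,0,-0.12],0,15]
    - [[0,0,-0.24],0,15]
    - [[0,0,-0.36],0,15]
    - [[0,0,-0.44],0,15]
    - [[0,0,-0.48],0,15]

```text
time_s: 30.02
tcp_pos: [563.2, 11.4, 46.3]
eef_rot: [-1.831, -2.551, 0.002]
wrist_force: [0.3, -0.8, -1.6]
finger_gap: 0.288
grasp_force: 59.0
```

Emit:
apply_moves:
  moves:
    - [[0,0,-0.005],0,15]
    - [[0,0,-0.01],0,15]
    - [[0,0,-0.014],0,15]
    - [[0,0,-0.018],0,15]
    - [[0,0,-0.02],0,15]

```text
time_s: 30.43
tcp_pos: [564.5, 12.0, 45.7]
eef_rot: [1.831, 2.552, 0.001]
wrist_force: [-0.0, 0.4, -0.7]
finger_gap: 0.288
grasp_force: 59.0
```

Emit:
apply_moves:
  moves:
    - [[0.005,0.01,0],0,15]
    - [[0.011,0.024,-0.01],0,15]
    - [[0.011,0.024,-0.025],0,15]
    - [[0.011,0.024,-0.04],0,15]
    - [[0.011,0.024,-0.045],0,15]

```text
time_s: 30.85
tcp_pos: [565.2, 14.9, 39.3]
eef_rot: [-1.831, -2.552, 0.0]
wrist_force: [-0.3, 0.4, 0.2]
finger_gap: 0.29
grasp_force: 59.0
```

Emit:
apply_moves:
  moves:
    - [[0,0,-0.004],0,15]
    - [[0,0,-0.008],0,15]
    - [[0,0,-0.012],0,15]
    - [[0,0,-0.014],0,15]
    - [[0,0,-0.014],0,15]

```text
time_s: 31.27
tcp_pos: [565.4, 14.8, 38.0]
eef_rot: [1.831, 2.553, 0.0]
wrist_force: [0.2, 0.5, -1.4]
finger_gap: 0.291
grasp_force: 59.0
```

Emit:
apply_moves:
  moves:
    - [[0,0,-0.004],0,15]
    - [[0,0,-0.008],0,15]
    - [[0,0,-0.011],0,15]
    - [[0,0,-0.013],0,15]
    - [[0,0,-0.013],0,15]

```text
time_s: 31.68
tcp_pos: [565.3, 14.8, 36.4]
eef_rot: [-1.831, -2.553, 0.0]
wrist_force: [-0.1, -0.6, -0.9]
finger_gap: 0.287
grasp_force: 59.0
```

Emit:
apply_moves:
  moves:
    - [[0,0,-0.002],0,15]
    - [[0,0,-0.004],0,15]
    - [[0,0,-0.006],0,15]
    - [[0,0,-0.007],0,15]
    - [[0,0,-0.007],0,15]

```text
time_s: 32.1
tcp_pos: [565.4, 14.9, 35.6]
eef_rot: [-1.831, -2.553, 0.0]
wrist_force: [-0.2, -0.9, -0.6]
finger_gap: 0.287
grasp_force: 59.0
```

Emit:
apply_moves:
  moves:
    - [[0,0,-0.002],0,15]
    - [[0,0,-0.004],0,15]
    - [[0,0,-0.006],0,15]
    - [[0,0,-0.007],0,15]
    - [[0,0,-0.007],0,15]

```text
time_s: 32.52
tcp_pos: [565.4, 14.8, 35.3]
eef_rot: [1.831, 2.552, -0.0]
wrist_force: [-2.5, -0.7, 5.2]
finger_gap: 0.283
grasp_force: 59.8
```

Soft contact at 5 N. I'm releasing and rising straight up.

Emit:
apply_moves:
  moves:
    - [[0,0,0],0,30]
    - [[0,0,0],0,36]
    - [[0,0,0],0,42]
    - [[0,0,0],0,48]
    - [[0,0,0],0,48]

```text
time_s: 32.93
tcp_pos: [565.4, 14.9, 34.7]
eef_rot: [-1.831, -2.552, -0.0]
wrist_force: [-0.6, -0.7, 0.4]
finger_gap: 0.562
grasp_force: 0.0
```

Emit:
apply_moves:
  moves:
    - [[0,0,0.03],0,48]
    - [[0,0,0.12],0,48]
    - [[0,0,0.3],0,48]
    - [[0,0,0.55],0,48]
    - [[0,0,0.8],0,48]

```text
time_s: 33.35
tcp_pos: [564.8, 15.1, 132.3]
eef_rot: [-1.83, -2.552, 0.0]
wrist_force: [0.2, -0.1, -0.7]
finger_gap: 0.563
grasp_force: 0.0
```

Emit:
apply_moves:
  moves:
    - [[0.03,-0.1,0.2],0,48]
    - [[0.08,-0.25,0.4],0,48]
    - [[0.14,-0.4,0.5],0,48]
    - [[0.19,-0.55,0.5],0,48]
    - [[0.19,-0.55,0.5],0,48]

```text
time_s: 33.77
tcp_pos: [589.7, -56.0, 192.7]
eef_rot: [1.836, 2.545, -0.0]
wrist_force: [0.6, -1.7, 0.1]
finger_gap: 0.558
grasp_force: 0.0
```

```bash
python3 look.py pics/w16.png top_tile_center:44,50 stop_bar:38,56 soap_center:78.5,107 middle_tile_center:34,40
```

```text
33.7667 [589.7 -56.  192.7] [ 1.836  2.545 -0.   ] tool x yaw 108.38805396819525
top_tile_center 0.57 [320. 102.] [567.1  21.3  44. ]
top_tile_center 0.55 [315. 102.] [562.3  20.5  44. ]
 tr 0.65 px [[268.0, 45.0], [369.0, 45.0], [369.0, 148.0], [268.0, 148.0]] w [[502.3, 57.2], [594.5, 88.4], [630.9, -4.6], [530.0, -38.6]] c [564.4  25.6] len/ang [(97.4, 18.7), (99.9, -68.7)]
stop_bar 0.82 [324. 156.] [588.8 -28.9  38. ]
 tr 0.7 px [[266.0, 147.0], [376.0, 146.0], [376.0, 171.0], [266.0, 173.0]] w [[528.1, -36.5], [635.3, 1.2], [645.8, -23.8], [535.8, -62.4]] c [586.2 -30.4] len/ang [(113.7, 19.3), (27.1, -67.4)]
soap_center 0.93 [315. 100.] [561.5  23.9  78.5]
soap_center 0.84 [ 85. 311.] [ 375.9 -288.6   78.5]
 tr 0.85 px [[302.0, 139.0], [302.0, 58.0], [330.0, 58.0], [330.0, 139.0]] w [[561.3, -10.0], [541.4, 51.3], [562.6, 58.5], [584.0, -2.3]] c [562.3  24.3] len/ang [(64.5, 108.0), (22.4, 18.8)]
 tr 0.75 px [[25.0, 319.0], [122.0, 270.0], [142.0, 311.0], [46.0, 359.0]] w [[327.3, -295.8], [428.8, -192.5], [455.4, -235.2], [351.2, -349.1]] c [ 390.7 -268.2] len/ang [(144.8, 45.5), (50.4, -58.1)]
```

```bash
python3 -c "
from bench import manip
print(manip.hand_in())"
```

```text
the job is handed in; nothing more can be done
None
```

I pressed the blue tile squarely against the stop bar at about 8 N for 0.9 s, then set the lilac soap upright within about 3 mm of its middle, let go and handed in at 33.8 s; while checking fingertip height earlier, I briefly pressed them on the bare table at 42 N, just over the 40 N limit for the arm or gripper body.

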